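Start and close a screw cap without crossing its thread

ROBOT

A 6-joint arm with a two-finger parallel gripper is mounted at the origin on a cart in front of the work surface, level with it; the furniture and walls round the work are solid. World frame = base frame: x ahead of the robot, y to its left, z up, the work surface at z = 0. Lengths are in m, angles in degrees, forces in N, time in s.
With the tool pointing down it reaches from about 0.25 to 0.725 m from the base axis. Payload 9.7 kg.
Tool frame: the origin (TCP) lies between the finger pads; the fingertips stand 11 mm ahead of it and the grasp point (between the pads) lies 8 mm behind it; y points along the fingers, x is the direction in which the jaws open and shut, and the axes are right-handed (so a half turn about y gives the same grasp; the last joint's range is limited). The gripper opens to 85 mm and grips with 20 to 120 N. Pads are 22 mm wide; open, the fingers measure 114 mm over their backs; the gripper's body (76 mm by 85 mm) begins 54 mm behind the grasp point. The pads swing forward as they close: fully open they stand 13 mm farther back than shut.
Start: joints at [66.979, 4.979, 10.078, 95.1, 0, 90], TCP at [0.215, 0.506, 0.242] pointing down, gripper open.
Joint ranges: [-179.16, 179.16], [-48.56, 103.87], [-65.8, 70.77], [-126.05, 130.52], [-82.76, 87.17], [-180, 180]. Speed limits (degrees/s): [127.2, 127.2, 147.25, 180, 180, 180].

INTERFACE

Orientations are given as [roll, pitch, yaw] about the fixed x, y, z axes, in that order (R = Rz(yaw) Ry(pitch) Rx(roll)).
In Python, from workcell import bot, vision gives the robot as it stands. The module is installed in compiled form; this text tells all that it offers.
- The arm moves only by the shell command python3 -m crank 'ROWS' [OPENING] [FORCE]. ROWS is text: rows parted by semicolons, each of 6 numbers parted by spaces: the shift along the tool's x, y, z in m, then the turn, a rotation vector about the tool's x, y, z in rad. A call has 1 to 8 rows; each row is the pose to reach, as a shift and turn from the pose commanded when the call began, along the tool's axes at that moment; what a row does not reach only later rows make up. A row lasts 1/10 s, in which the tool goes at most 50 mm and 8.59 degrees, less where a joint would pass 70% of its speed; a pose out of reach is approached as far as the arm can. A call with a gripper value outside its range is refused whole. OPENING is the gripper's target within -1 to 1 (shut at 1, half-way at 0, fully open at -1), set as the call begins (- or left out, the last holds). The fingers move at their own pace and stop on an object; FORCE is the grip in N (left out, the last holds). Time passes only in rows, so rows that repeat a pose let the fingers close. It gives the time, the measured TCP pose, the force and the opening at its end, in the units of the state.
- bot.get_obs(): the state, without advancing time (a new reading comes with each control period).
- vision.camera(name): name is "side" or "top" or "wrist"; returns the picture (420x560x3 uint8, red, green, blue); there is no depth.
- vision.get_calibration(name): a dict with "fx", "fy", "cx", "cy" (pixels), "rvec" (rotation vector, rad) and "tvec" (3), from world to camera coordinates, as OpenCV has them. Camera axes: x right, y down, z forward; pixel columns grow to the right and rows downward; lengths in m; the calibration is good to about 2 mm. A picture is of the moment at which its call begins: read the wrist's pose just before it. get_calibration takes no time and is no camera call; for the wrist camera it gives the pose at the moment of the call.
- bot.job_done(): hands the job in, once; it reports no verdict.
The state is a dict: "time": time; "q": joint angles; "qd": joint speeds; "joint_efforts": joint torques, N m; "ee_pos": TCP position; "tcp_rot": TCP orientation; "wrist_force": force on the tool from outside, world axes, zero at the start; "torque": the same for the moment, N m; "opening": finger opening in m.
Only numpy, scipy, OpenCV 4.12 (cv2) and the standard library are available. Lean on these libraries where they do the work, as an engineer would, in place of code of your own. Each camera call takes 0.05 s, during which the arm holds its last target. There are 200 camera calls.

TASK

The blue cap has been set loosely on the neck of the sample canister, with its thread not yet caught. Gently turn it backwards (anticlockwise from above) until it clicks down into the start of the thread, then forwards (clockwise) against the springy seal until it meets its stop, fully closed, and let go. Never force it against the thread or the stops, do not lift it off the neck, and leave the small things around it where they are.

Things in the scene. Friction and masses are not known exactly. Their poses are not given: they have to be found in the camera images.
- stand: Dark steel plate 124x124x12 mm fixed to the bench, with three jaws holding an upright metal canister 76 mm wide (shoulder at 67 mm). Origin: centre of the plate's underside, on the axis of canister and cap; z up. The canister does not turn, but was clamped at an unknown rotation: the stand's yaw does not tell where the thread starts.
- neck (a point): Centre of the top of the canister's neck, 89 mm above the stand's origin. The neck is 47 mm wide with a coarse three-start thread, mostly under the cap. Turned forwards before the click, the cap meets a hard stop and does not close. Contact forces on thread, stops and ring, added up, must stay below 30 N; closing needs about 12 N of that and the stop adds about 1 N per 0.02 N m.
- cap: Loose blue screw cap, about 0.2 kg. Origin: centre of its open underside, z up. Ribbed skirt 62 mm wide, closed top at 30 mm; on it a wing grip: a bar 52 mm long along the cap's x, 14 mm thick along y, from 30 to 58 mm above the origin. Three pins inside ride in the thread, 1.2 mm side play. At the start they rest on flat thread tops: origin 81.5 mm above the stand's.
- cap_grip (a point): On the cap's axis, middle of the wing grip, 46 mm above the cap's origin. Turning back: after 5 to 70 degrees the pins run off the thread ends and the cap, unless held up, falls 8.5 mm by its own weight (cap origin 73 mm above the stand's). If it hangs askew (a pin still up, 75 to 80 mm), turn back a little more; 27 degrees past the drop is a hard stop.
- cap_rim (a point): Centre of the cap's open underside (the cap's origin). Forwards after the click: 0 to 27 degrees level, then sinking 1 mm onto a springy black sealing ring (top 72 mm above the stand's origin); the last 24 degrees of 69 press the ring down, with 0.1 to 0.2 N m, to a hard stop felt from 0.25 N m: fully closed, 70 mm above the stand's origin. It stays there when let go.
- red_vial: Bystander: glass vial with a red cap, 25 mm wide, 48 mm tall, origin under its centre.
- red_stopper: Bystander: dark red rubber stopper, 23 mm wide, 22 mm tall, origin under its centre.
- dish: Bystander: closed petri dish, 90 mm wide, 15 mm tall, origin under its centre.
Not all that is in view belongs to the job. Of the things like the cap, leave any that is green, orange or red; of the rest the smaller one is meant.

How it is judged (in metres and radians):
On the way:
1. the cap has dropped into the start of the thread (z of cap in the frame of stand below 0.075 m and angle between cap's own z axis and vertical below 0.1 rad), for 0.1 s.
At the end, for the whole second after the job is handed in: the cap sits upright (within 0.06 rad) and centred (within 4 mm) on the neck, closed to within about 0.7 mm of its stop (cap origin less than 70.7 mm above the stand's origin), at rest and released (z of cap in the frame of stand below 0.0707 m and horizontal distance between cap and stand below 0.004 m and angle between cap's own z axis and vertical below 0.06 rad and linear speed of cap below 0.02 m/s); the robot touches nothing.
It fails at once if the cap is forced against the thread, the stops or the stand with more than 30 N (contact force between cap and stand above 30 N).
It fails at once if the cap is lifted off the neck (z of cap in the frame of stand above 0.095 m).
It fails at once if a bystander is moved more than 15 mm (distance of any of red_vial, red_stopper, dish from where it was at the start of the episode above 0.015 m).
It also fails if it takes over 67 s, if anything falls off the work surface, if the arm or the gripper's body presses on something with over 40 N, if the wrist force passes 120 N, or if a joint passes its speed limit or range.

## Working session

There is one attempt and no reset: what is moved stays moved. The work goes in short steps, Python scripts to look and compute and a shell command to move; the robot and the scene stay as the last step left them, time stands still between calls to the robot, and variables do not carry over. Pictures are saved under pics/ and viewed, about 8 in all and at most 12, crops included, and the job is handed in when it is done.

```bash
mkdir -p pics; python3 - <<'E'
from workcell import bot, vision
import cv2,numpy as np
o=bot.get_obs();print(o)
for n in("top","side"):
    im=vision.camera(n);cv2.imwrite(f"pics/{n}0.png",im[...,::-1]);print(n,vision.get_calibration(n))
E
```

```text
{'time': 0.0, 'q': array([6.69777994e+01, 5.01016462e+00, 1.00349283e+01, 9.50998696e+01,
       3.60103783e-04, 9.00011263e+01]), 'qd': array([-0.07294763, -0.03524595,  0.05137093,  0.1472402 ,  0.01028338,
        0.01458975]), 'joint_efforts': array([ 6.27530881e-04, -5.20391178e+01,  4.64799142e+01,  1.64874044e-02,
        4.00411045e-05,  3.14685920e-06]), 'ee_pos': array([0.21501237, 0.50599661, 0.24159629]), 'tcp_rot': array([-8.99996414e+01,  7.51059676e-02,  6.69766731e+01]), 'wrist_force': array([-0.2752432 ,  0.32660478,  0.45471335]), 'torque': array([ 0.02069916, -0.01275795, -0.02232339]), 'opening': 0.08555477407351517}
top {'fx': 524.8329830405323, 'fy': 524.8329830405323, 'cx': 294.0403548811992, 'cy': 211.010125231416, 'rvec': array([ 2.15321479, -2.1366417 ,  0.12201006]), 'tvec': array([0.12692358, 0.60203138, 0.85654597])}
side {'fx': 538.487153535012, 'fy': 538.487153535012, 'cx': 280.1907329180465, 'cy': 206.50645215714454, 'rvec': array([ 2.05477248, -0.40349712,  0.22858254]), 'tvec': array([-0.4685    ,  0.23388118,  0.71339478])}
```

View pics/top0.png

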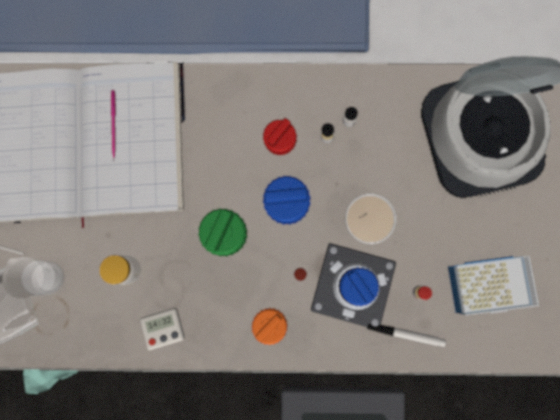

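View pics/side0.png

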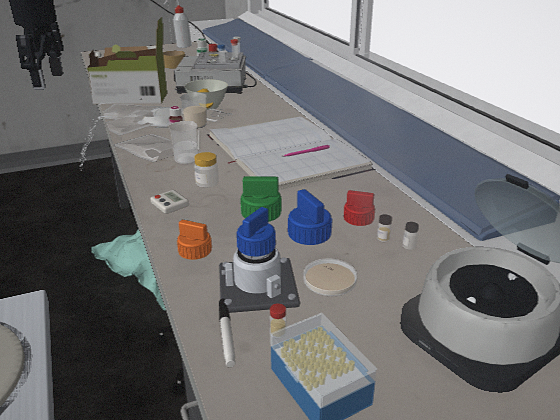

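The top view shows the stand at about (356,287) with the small blue cap on it. The larger blue cap at (287,200) is a decoy. The stopper is at (300,273), the vial at (424,293) and the dish at (371,218). Next I measure.

```bash
cat > h.py <<'E'
from workcell import bot, vision
import cv2,numpy as np
from scipy.spatial.transform import Rotation as Ro
def ray(c,u,z):
    R=cv2.Rodrigues(c["rvec"])[0];t=c["tvec"];o=-R.T@t
    d=R.T@np.array([(u[0]-c["cx"])/c["fx"],(u[1]-c["cy"])/c["fy"],1]);return o+d*(z-o[2])/d[2]
def proj(c,p):
    K=np.array([[c["fx"],0,c["cx"]],[0,c["fy"],c["cy"]],[0,0,1.]])
    return cv2.projectPoints(np.array(p,float).reshape(-1,3),c["rvec"],c["tvec"],K,None)[0].reshape(-1,2)
def blue(im):
    h=cv2.cvtColor(im,cv2.COLOR_RGB2HSV);return cv2.inRange(h,(105,120,40),(125,255,255))
E
python3 - <<'E'
from h import *
c=vision.get_calibration("top");im=cv2.imread("pics/top0.png")[...,::-1].copy()
m=blue(im);m[:250]=0;m[:,:320]=0;m[:,400:]=0
k,_=cv2.findContours(m,0,2);k=max(k,key=cv2.contourArea);e=cv2.minEnclosingCircle(k);print(e,cv2.fitEllipse(k))
print(ray(c,e[0],.11),ray(c,e[0],.14))
for n,u,z in(("stopper",(300,273),.022),("vial",(424,293),.048),("dish",(371,218),.015),("plate",(355,286),.012)):print(n,ray(c,u,z))
p=ray(c,e[0],.112);print(proj(c,[p,p+[.1,0,0],p+[0,.1,0]]))
a=cv2.resize(im[235:345,300:440],None,fx=5,fy=5,interpolation=2)
cs=vision.get_calibration("side");b=cv2.imread("pics/side0.png")[195:315,205:305]
cv2.imwrite("pics/c1.png",a[...,::-1]);print("side cap axis proj",proj(cs,[[p[0],p[1],z] for z in(.0815,.1115,.1395)]))
E
```

```text
((358.76470947265625, 286.3823547363281), 19.269739151000977) ((358.7257385253906, 286.35125732421875), (36.27867126464844, 37.864437103271484), 97.25188446044922)
[0.47514596 0.02929254 0.11      ] [0.47544669 0.03242822 0.14      ]
stopper [0.49612014 0.12072316 0.022     ]
vial [ 0.4646616 -0.0848232  0.048    ]
dish [ 0.59298014 -0.0028908   0.015     ]
plate [0.47475913 0.02554019 0.012     ]
[[358.76470947 286.38235474]
 [358.29852798 221.84588624]
 [293.85369962 285.78907332]]
side cap axis proj [[255.14663401 244.31460515]
 [254.61069128 228.17710334]
 [254.09310662 212.59237211]]
```

View pics/c1.png

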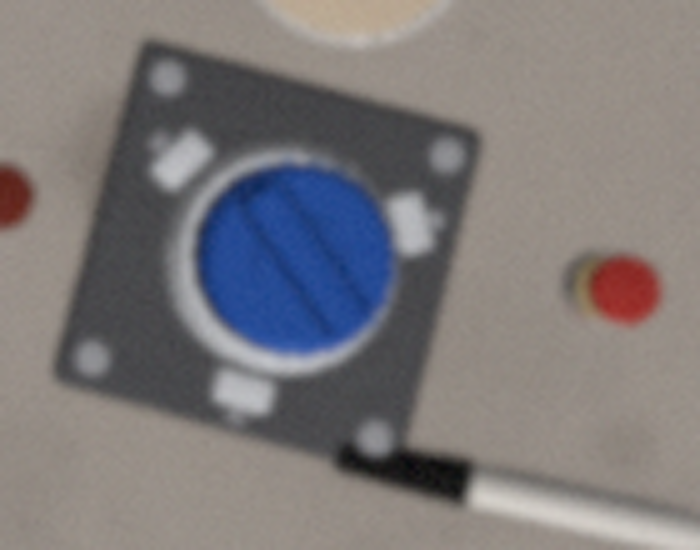

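The wing's yaw is about 34.5° and the cap axis is at about (0.475, 0.028). I'll travel above it first, which also shows the sign of joint 6.

```bash
python3 -m crank '-.031 0 -.039 0 0 0; -.062 0 -.078 0 0 0; -.093 0 -.117 0 0 0; -.124 0 -.156 0 0 0; -.155 0 -.195 0 0 0; -.186 0 -.234 0 0 0; -.217 0 -.273 0 0 0; -.248 0 -.312 0 0 0' -1 20; python3 -c "
from h import *
print(bot.get_obs()['q'])"
```

```text
time: 0.9
ee_pos: [0.4056, 0.154, 0.2422]
tcp_rot: [-90.0, -0.0, 67.0]
wrist_force: [0.8, 0.2, -0.4]
opening: 0.0853
[ 2.07840773e+01 -1.08071891e+01 -5.06079660e+00  9.57364309e+01
  4.36837774e-03  4.37941992e+01]
```

```bash
python3 -m crank '-.025 0 -.032 0 -.14 0; -.05 0 -.064 0 -.28 0; -.075 0 -.096 0 -.42 0; -.089 0 -.113 0 -.56 0; -.089 0 -.113 0 -.7 0; -.089 0 -.113 0 -.84 0; -.089 0 -.113 0 -.98 0; -.089 0 -.113 0 -1.004 0'; python3 - <<'E'
from h import *
o=bot.get_obs();print(o['q'],o['ee_pos'],o['tcp_rot'],o['wrist_force'],o['torque'])
c=vision.get_calibration("wrist");im=vision.camera("wrist");cv2.imwrite("pics/w1.png",im[...,::-1]);print(c)
print(proj(c,[[.475,.028,z] for z in(.1115,.1395)]))
E
```

```text
time: 1.7
ee_pos: [0.4743, 0.0297, 0.2419]
tcp_rot: [-90.0, -0.0, 124.7]
wrist_force: [-0.1, -0.1, 0.6]
opening: 0.0853
[ 3.58350380e+00 -5.18907422e+00 -1.15452132e-01  9.51163177e+01
 -8.99133758e-04 -3.10711675e+01] [0.47433909 0.02970147 0.24191742] [-8.99629660e+01 -2.12651771e-02  1.24654665e+02] [-0.13626731 -0.07233926  0.58272174] [-0.04391166  0.00101605 -0.00999472]
{'fx': 292.00845519986115, 'fy': 292.00845519986115, 'cx': 280.7951693733795, 'cy': 216.11652008451497, 'rvec': array([-1.38621977, -2.64056828, -0.3861507 ]), 'tvec': array([ 0.24523273, -0.42779744,  0.2625486 ])}
[[279.22752212 209.65102479]
 [279.06297075 218.48493255]]
```

View pics/w1.png

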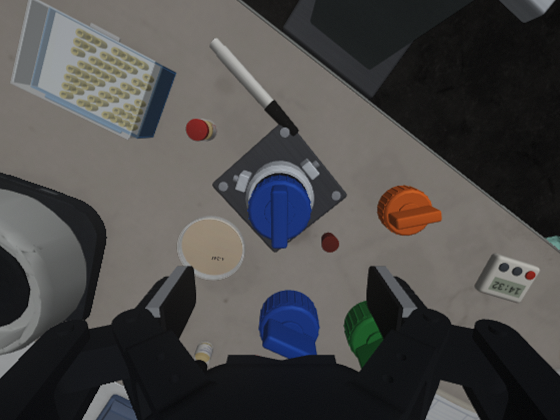

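The wing is upright in the wrist image, from about (279,186) to (281,248), and centred between the jaws. I'll refine this with a crop.

```bash
python3 - <<'E'
from h import *
c=vision.get_calibration("wrist");im=cv2.imread("pics/w1.png")
a=cv2.resize(im[165:260,230:330],None,fx=6,fy=6,interpolation=2)
a=cv2.convertScaleAbs(a,alpha=1.6)
cv2.imwrite("pics/c2.png",a)
e=cv2.minEnclosingCircle(max(cv2.findContours(blue(im[165:260,230:330,::-1].copy()),0,2)[0],key=cv2.contourArea));print(e)
for u in((279,186),(280.5,248)):print(ray(c,u,.1395))
E
```

```text
((48.427852630615234, 46.07718276977539), 37.081695556640625)
[0.45224484 0.01245317 0.1395    ]
[0.4964115  0.04423025 0.1395    ]
```

View pics/c2.png

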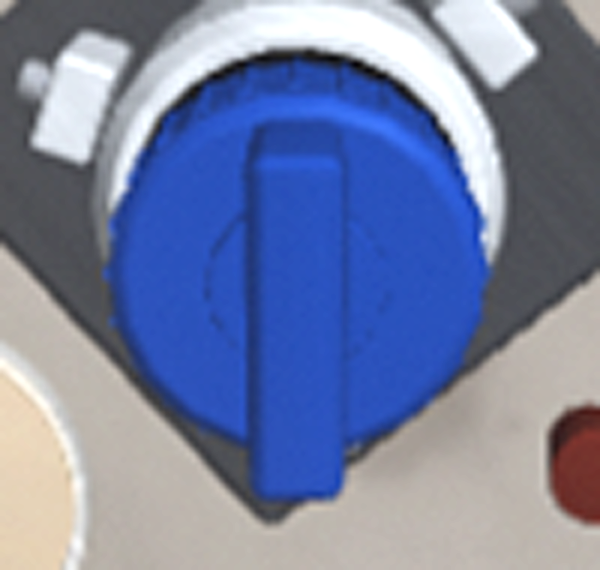

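```bash
python3 -m crank '-.0014 .03 .0004 0 0 0; -.0014 .06 .0004 0 0 0; -.0014 .09 .0004 0 0 0; -.0014 .105 .0004 0 0 0;-.0014 .113 .0004 0 0 0;-.0014 .113 .0004 0 0 0' 0.5; python3 -m crank '0 0 0 0 0 0; 0 0 0 0 0 0;0 0 0 0 0 0;0 0 0 0 0 0' 0.6
```

```text
time: 2.35
ee_pos: [0.4747, 0.0285, 0.1291]
tcp_rot: [-90.0, -0.0, 124.4]
wrist_force: [-0.0, 0.5, 0.6]
opening: 0.0214
time: 2.75
ee_pos: [0.4752, 0.0285, 0.1299]
tcp_rot: [-90.0, 0.0, 124.5]
wrist_force: [0.6, 0.8, 0.6]
opening: 0.0171
```

```bash
cat >> h.py <<'E'
def look():
    o=bot.get_obs();im=vision.camera("side");m=blue(im)[200:275,235:277]
    n,l,s,_=cv2.connectedComponentsWithStats(m);r=1+s[1:,4].argmax()
    L=(l==r);low=[round(float(np.flatnonzero(L[:,k]).max()+200),1) for k in range(8,34) if L[:,k].any()]
    hi=[int(np.flatnonzero(L[:,k]).min()+200) for k in range(0,42,4) if L[:,k].any()]
    print("t%.2f"%o['time'],"low",np.round(np.mean(low),2),low[::5],"hi",hi,"tq",o['torque'].round(3),"F",o['wrist_force'].round(1),"pos",o['ee_pos'].round(4),"rot",o['tcp_rot'].round(1),"op",round(o['opening'],4));return im
E
python3 -m crank '0 0 0 0 0 0; 0 0 0 0 -.05 0; 0 0 0 0 -.1 0; 0 0 0 0 -.15 0; 0 0 0 0 -.2 0' 0.63; python3 - <<'E'
import h,cv2
f=h.vision.camera
h.vision.camera=lambda n:cv2.imread("pics/side0.png")[...,::-1].copy()
h.look()
h.vision.camera=f
h.look()
E
```

```text
time: 3.25
ee_pos: [0.475, 0.0284, 0.1294]
tcp_rot: [-90.0, 0.0, 136.1]
wrist_force: [0.4, -0.1, 0.8]
opening: 0.016
t3.25 low 254.38 [253.0, 255.0, 255.0, 255.0, 254.0, 253.0] hi [227, 220, 217, 214, 211, 208, 208, 209, 225] tq [-0.014 -0.065 -0.044] F [ 0.4 -0.1  0.8] pos [0.475  0.0284 0.1294] rot [-90.    0.  136.1] op 0.016
t3.25 low 254.31 [253.0, 255.0, 255.0, 255.0, 254.0, 252.0] hi [226, 221, 217, 213, 210, 230, 229, 223, 225] tq [-0.014 -0.065 -0.044] F [ 0.4 -0.1  0.8] pos [0.475  0.0284 0.1294] rot [-90.    0.  136.1] op 0.016
```

```bash
L='import h;h.look()'; python3 -m crank '0 0 0 0 -.06 0; 0 0 0 0 -.12 0; 0 0 0 0 -.12 0' >/dev/null; python3 -c "$L"; python3 -m crank '0 0 0 0 -.06 0; 0 0 0 0 -.12 0; 0 0 0 0 -.12 0'>/dev/null; python3 -c "$L"
```

```text
t3.60 low 254.31 [253.0, 255.0, 255.0, 255.0, 254.0, 252.0] hi [226, 224, 218, 213, 209, 230, 229, 223, 225] tq [-0.016 -0.035 -0.066] F [0.9 0.6 0.4] pos [0.4749 0.0284 0.1294] rot [-90.    0.  142.8] op 0.0158
t3.95 low 254.27 [253.0, 255.0, 255.0, 255.0, 254.0, 252.0] hi [226, 224, 221, 213, 207, 229, 229, 224, 226] tq [0.022 0.01  0.014] F [0.7 0.7 0.7] pos [0.4749 0.0284 0.1293] rot [-90.   -0.  149.6] op 0.0156
```

```bash
L='import h;h.look()'; for i in 1; do python3 -m crank '0 0 0 0 -.06 0; 0 0 0 0 -.12 0; 0 0 0 0 -.12 0' >/dev/null; python3 -c "$L"; done; python3 -m crank '0 0 0 0 -.06 0; 0 0 0 0 -.12 0; 0 0 0 0 -.12 0'>/dev/null; python3 - <<'E'
import h,cv2
im=h.look()[...,::-1]
cv2.imwrite("pics/s1.png",cv2.resize(im[185:315,190:330],None,fx=5,fy=4.6,interpolation=2))
E
```

```text
t4.30 low 254.27 [253.0, 255.0, 255.0, 255.0, 254.0, 252.0] hi [226, 225, 229, 213, 206, 207, 229, 224, 226] tq [-0.007 -0.006 -0.021] F [-0.3 -0.3  0.2] pos [0.4749 0.0285 0.1293] rot [-90.   -0.  156.5] op 0.0159
t4.65 low 258.85 [257.0, 259.0, 260.0, 260.0, 259.0, 257.0] hi [232, 229, 229, 211, 211, 220, 228, 227, 229, 241] tq [-0.021 -0.064  0.01 ] F [ 0.1  0.2 -0.8] pos [0.475  0.0284 0.1293] rot [-90.    0.  163.4] op 0.0154
```

View pics/s1.png

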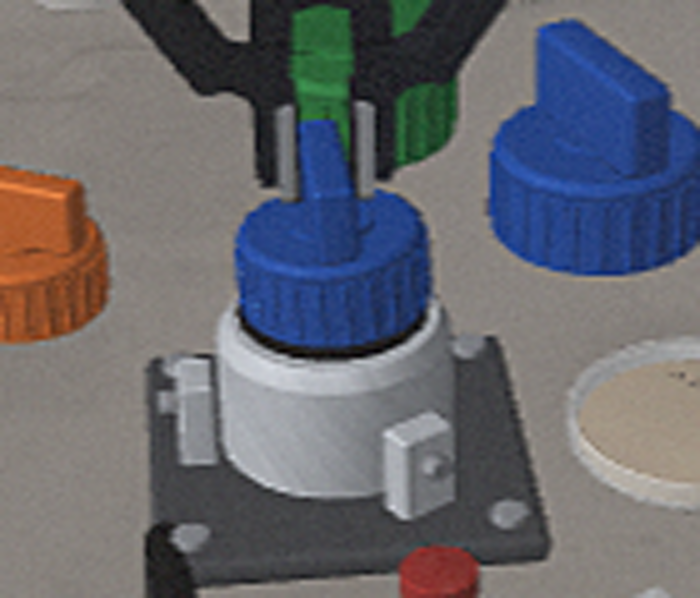

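It has dropped level: the rim moved from 254.3 to 258.9 px, about 8.5 mm, and shows no tilt. I'll lower the cage and turn forwards.

```bash
L='import h;h.look()'; python3 -m crank '0 .005 0 0 0 0; 0 .011 0 0 .05 0; 0 .011 0 0 .11 0; 0 .011 0 0 .17 0; 0 .011 0 0 .23 0; 0 .011 0 0 .3 0; 0 .011 0 0 .37 0; 0 .011 0 0 .37 0' >/dev/null; python3 -c "$L"; python3 -m crank '0 0 0 0 .07 0; 0 0 0 0 .14 0; 0 0 0 0 .21 0; 0 0 0 0 .28 0; 0 0 0 0 .35 0; 0 0 0 0 .35 0' >/dev/null;  python3 -c "$L"
```

```text
t5.50 low 259.73 [258.0, 260.0, 261.0, 260.0, 260.0, 257.0] hi [231, 230, 225, 217, 212, 236, 235, 229, 231] tq [ 0.05  -0.03  -0.019] F [ 0.9 -0.1  0.2] pos [0.4747 0.0284 0.1179] rot [-90.   -0.  142.1] op 0.016
t6.15 low 260.31 [259.0, 261.0, 261.0, 261.0, 260.0, 258.0] hi [232, 226, 223, 219, 236, 237, 235, 230, 232] tq [-0.03   0.016 -0.003] F [-0.6 -0.5  0.7] pos [0.4749 0.0285 0.1181] rot [-90.   -0.  122.2] op 0.0158
```

```bash
L='import h;h.look()'; S(){ python3 -c "$L"; }; python3 -m crank '0 0 0 0 .06 0; 0 0 0 0 .12 0; 0 0 0 0 .18 0; 0 0 0 0 .24 0; 0 0 0 0 .24 0' >/dev/null; S; python3 -m crank '0 0 0 0 .05 0; 0 0 0 0 .1 0; 0 0 0 0 .1 0' >/dev/null; S
```

```text
t6.70 low 260.31 [259.0, 261.0, 261.0, 261.0, 260.0, 258.0] hi [232, 224, 221, 219, 237, 237, 236, 217, 232] tq [-0.01  -0.074  0.007] F [-0.2  0.3  0.2] pos [0.4749 0.0284 0.1182] rot [-90.   -0.  108.5] op 0.0159
t7.05 low 260.31 [259.0, 261.0, 261.0, 261.0, 260.0, 258.0] hi [232, 223, 221, 220, 238, 237, 235, 217, 232] tq [-0.056 -0.002  0.031] F [0.9 0.4 0.6] pos [0.4749 0.0284 0.1183] rot [-90.    0.  102.8] op 0.0157
```

```bash
L='import h;h.look()'; S(){ python3 -c "$L"; }; python3 -m crank '0 0 0 0 .05 0; 0 0 0 0 .1 0; 0 0 0 0 .1 0' >/dev/null; S; python3 -m crank '0 0 0 0 .05 0; 0 0 0 0 .1 0; 0 0 0 0 .1 0' >/dev/null; python3 - <<'E'
import h,cv2
im=h.look()[...,::-1]
cv2.imwrite("pics/s2.png",cv2.resize(im[185:315,190:330],None,fx=5,fy=4.6,interpolation=2))
E
```

```text
t7.40 low 260.38 [259.0, 261.0, 261.0, 261.0, 261.0, 258.0] hi [224, 222, 221, 235, 238, 237, 236, 217, 232] tq [ 0.009  0.02  -0.034] F [-0.7 -0.2 -0.4] pos [0.4749 0.0284 0.1183] rot [-90.    0.   97.1] op 0.0157
t7.75 low 260.5 [259.0, 261.0, 261.0, 261.0, 260.0, 258.0] hi [223, 222, 221, 236, 238, 237, 236, 217, 232] tq [ 0.138 -0.067  0.022] F [-0.1  0.3 -2. ] pos [0.4749 0.0285 0.1181] rot [-90.   -0.   91.4] op 0.0159
```

View pics/s2.png

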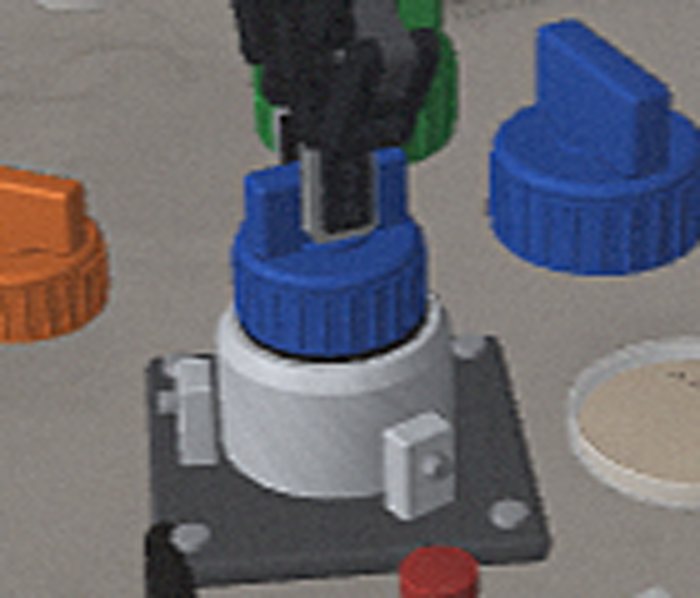

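Level and threaded, nearing the ring. The cap is dragging slightly on the fingers, so I'll follow it down in small steps.

```bash
L='import h;h.look()'; S(){ python3 -c "$L"; }; python3 -m crank '0 .0005 0 0 .035 0; 0 .0005 0 0 .07 0; 0 .0005 0 0 .07 0' >/dev/null; S; python3 -m crank '0 .0005 0 0 .035 0; 0 .0005 0 0 .07 0; 0 .0005 0 0 .07 0' >/dev/null; S
```

```text
t8.10 low 260.69 [259.0, 261.0, 261.0, 262.0, 261.0, 258.0] hi [223, 222, 220, 237, 238, 237, 236, 217, 219] tq [ 0.124 -0.025  0.104] F [ 0.8  0.2 -0.7] pos [0.475  0.0285 0.1178] rot [-90.   -0.   87.4] op 0.0157
t8.45 low 261.0 [260.0, 261.0, 262.0, 262.0, 261.0, 259.0] hi [222, 221, 220, 238, 238, 237, 237, 218, 219] tq [0.03  0.037 0.041] F [-0.3  1.   1.1] pos [0.475  0.0284 0.1175] rot [-90.   -0.   83.3] op 0.0158
```

```bash
L='import h;h.look()'; S(){ python3 -c "$L"; }; python3 -m crank '0 .0005 0 0 .03 0; 0 .0005 0 0 .06 0; 0 .0005 0 0 .06 0' >/dev/null; S; python3 -m crank '0 .0005 0 0 .03 0; 0 .0005 0 0 .06 0; 0 .0005 0 0 .06 0' >/dev/null; S
```

```text
t8.80 low 261.15 [260.0, 261.0, 262.0, 262.0, 261.0, 259.0] hi [222, 221, 220, 238, 238, 238, 237, 217, 220] tq [ 0.409 -0.085  0.094] F [1.2 2.  3. ] pos [0.4751 0.0287 0.1171] rot [-90.   -0.   79.8] op 0.0158
t9.15 low 261.08 [260.0, 261.0, 262.0, 262.0, 261.0, 259.0] hi [222, 221, 221, 238, 238, 238, 219, 218, 219] tq [ 0.625 -0.16   0.416] F [1.7 2.5 5.8] pos [0.4754 0.0288 0.1168] rot [-90.1  -0.1  76.3] op 0.0158
```

Torque rose to 0.42 N m, so it is at the stop. I'll relieve it to mid-cage and look.

```bash
python3 -m crank '0 -.0005 0 0 -.04 0; 0 -.001 0 0 -.09 0; 0 -.001 0 0 -.13 0; 0 -.001 0 0 -.13 0' ; python3 -c 'import h;h.look()'
```

```text
time: 9.6
ee_pos: [0.4746, 0.0283, 0.1168]
tcp_rot: [-89.9, 0.0, 83.8]
wrist_force: [-0.1, -0.2, -0.3]
opening: 0.016
t9.60 low 260.73 [259.0, 261.0, 262.0, 262.0, 260.0, 259.0] hi [222, 221, 220, 238, 238, 238, 237, 218, 219] tq [-0.025 -0.014  0.02 ] F [-0.1 -0.2 -0.3] pos [0.4746 0.0283 0.1168] rot [-89.9   0.   83.8] op 0.016
```

```bash
python3 -m crank '0 0 0 0 0 0; 0 0 0 0 0 0; 0 0 0 0 0 0;0 -.02 0 0 0 0; 0 -.06 0 0 0 0;0 -.1 0 0 0 0;0 -.125 0 0 0 0;0 -.125 0 0 0 0' -1 ; python3 - <<'E'
import h,cv2
im=h.look();cv2.imwrite("pics/s3.png",cv2.resize(im[185:315,190:330,::-1],None,fx=5,fy=4.6,interpolation=2))
cv2.imwrite("pics/w2.png",h.vision.camera("wrist")[...,::-1]);h.look()
E
```

```text
time: 10.45
ee_pos: [0.4761, 0.0285, 0.2461]
tcp_rot: [-90.3, -0.1, 83.8]
wrist_force: [0.8, -0.6, 0.4]
opening: 0.085
t10.45 low 260.73 [259.0, 261.0, 262.0, 262.0, 261.0, 259.0] hi [222, 221, 220, 220, 219, 218, 218, 217, 219] tq [-0.008 -0.038  0.   ] F [ 0.8 -0.6  0.4] pos [0.4761 0.0285 0.2461] rot [-90.3  -0.1  83.8] op 0.085
t10.55 low 260.69 [259.0, 261.0, 262.0, 261.0, 260.0, 259.0] hi [222, 221, 220, 220, 219, 218, 218, 217, 219] tq [ 0.045  0.04  -0.036] F [ 0.3  0.7 -0.3] pos [0.4752 0.0284 0.2424] rot [-90.   -0.   83.8] op 0.0854
```

View pics/s3.png

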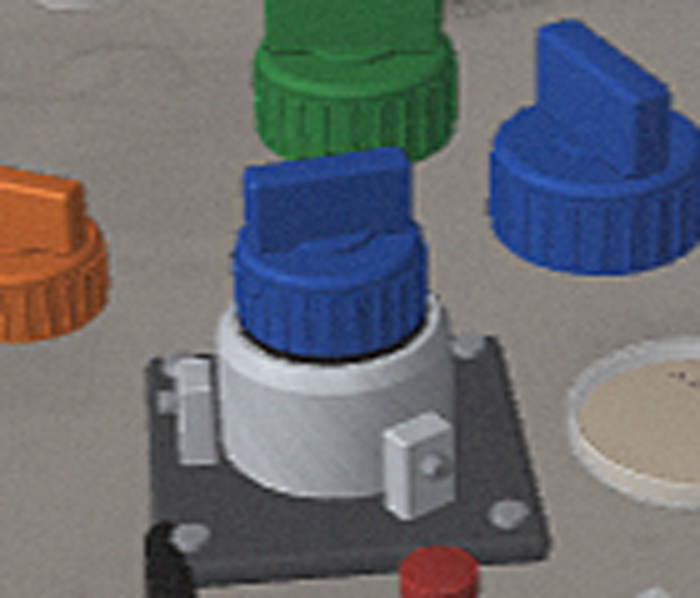

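View pics/w2.png

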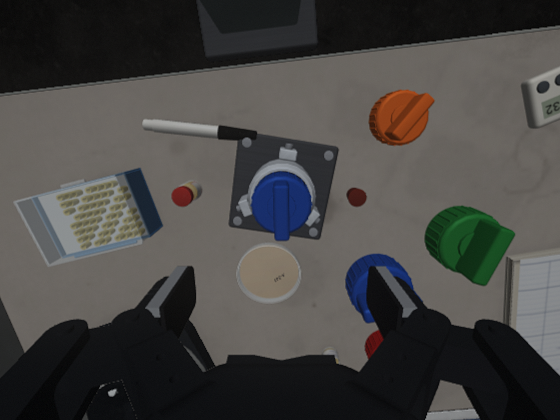

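The side view shows the cap level and low, its rim down 3.4 mm since the click, with the ring squeezed. The wrist view shows the bystanders where they were and the cap wing at (282,180–240). I'll check the wing angle and hold one firm, careful confirmation if needed.

```bash
python3 - <<'E'
from h import *
c=vision.get_calibration("wrist");im=cv2.imread("pics/w2.png")
a=cv2.convertScaleAbs(cv2.resize(im[155:250,230:330],None,fx=6,fy=6,interpolation=2),alpha=1.6);cv2.imwrite("pics/c3.png",a)
for n in("c2","c3"):
    g=cv2.cvtColor(cv2.imread(f"pics/{n}.png"),6)
    l=cv2.createLineSegmentDetector().detect(g)[0][:,0]
    for s in l:
        if np.hypot(s[2]-s[0],s[3]-s[1])>150 and 220<s[0]<370 and abs(s[2]-s[0])<60:print(n,s.round(0),np.degrees(np.arctan((s[2]-s[0])/(s[3]-s[1]))).round(2))
ct=vision.get_calibration("top");t=vision.camera("top")
for n,im in(("0",cv2.imread("pics/top0.png")[...,::-1].copy()),("now",t)):
    h=cv2.cvtColor(im,cv2.COLOR_RGB2HSV);m=cv2.inRange(h,(0,120,40),(8,255,255))|cv2.inRange(h,(172,120,40),(180,255,255))
    for b in((285,258,315,288),(410,280,440,306)):
        M=cv2.moments(m[b[1]:b[3],b[0]:b[2]]);print(n,M["m10"]/(M["m00"]+1e-9)+b[0],M["m01"]/(M["m00"]+1e-9)+b[1])
    print(n,"dish absdiff")if 0 else None
print(np.abs(t[190:245,345:397].astype(int)-cv2.imread("pics/top0.png")[190:245,345:397,::-1]).mean())
E
```

```text
0 299.9456521739124 273.86956521739063
0 424.33088235294076 292.5514705882349
now 299.8901098901093 273.85714285714215
now 410.0 280.0
45.74009324009324
```

View pics/c3.png

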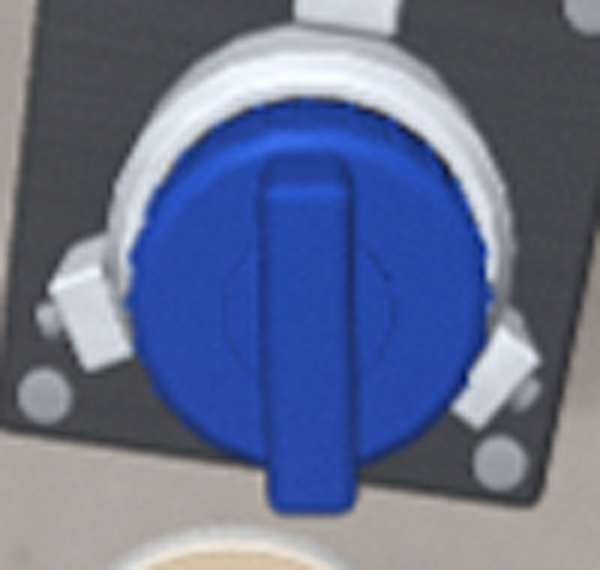

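The wing sits about 1° anticlockwise of the jaws, so the cap is about 2–4° short of where it was stopped. Rim heights are too coarse to be sure of the last few tenths of a mm, so I'll cage it again and confirm the stop with smaller steps.

```bash
T='import h;import numpy as np
o=h.bot.get_obs();print(o["time"],o["torque"].round(3),o["wrist_force"].round(1),o["tcp_rot"].round(1),o["ee_pos"].round(4),round(o["opening"],4))'
python3 -m crank '0 .04 0 0 0 0; 0 .08 0 0 0 0; 0 .11 0 0 0 0; 0 .124 0 0 0 0; 0 .124 0 0 0 0; 0 .124 0 0 0 0' 0.5 >/dev/null
python3 -m crank '0 0 0 0 0 0; 0 0 0 0 0 0; 0 0 0 0 0 0; 0 0 0 0 0 0' 0.63 40 >/dev/null; python3 -c "$T"
python3 -m crank '0 0 0 0 .03 0; 0 0 0 0 .06 0; 0 0 0 0 .06 0' >/dev/null; python3 -c "$T"
python3 -m crank '0 0 0 0 .02 0; 0 0 0 0 .02 0; 0 0 0 0 .02 0' >/dev/null; python3 -c "$T"
```

```text
11.65 [0.012 0.041 0.01 ] [ 0.4 -1.  -0. ] [-90.   -0.   83.8] [0.4751 0.0285 0.1188] 0.0159
11.95 [0.39  0.083 0.025] [-1.   2.   1.9] [-90.   -0.   80.3] [0.4749 0.0287 0.1184] 0.0161
12.25 [0.626 0.225 0.15 ] [-0.7  3.6  1.7] [-90.   -0.   79.3] [0.4749 0.0286 0.1184] 0.0158
```

```bash
T='import h;import numpy as np
o=h.bot.get_obs();print(o["time"],o["torque"].round(3),o["wrist_force"].round(1),o["tcp_rot"].round(1),o["ee_pos"].round(4),round(o["opening"],4))'
python3 -m crank '0 0 0 0 .02 0; 0 0 0 0 .02 0; 0 0 0 0 .02 0' >/dev/null; python3 -c "$T"
python3 -m crank '0 0 0 0 .015 0; 0 0 0 0 .015 0; 0 0 0 0 .015 0' >/dev/null; python3 -c "$T"
```

```text
12.55 [0.902 0.036 0.259] [-0.5  4.3  2.9] [-90.   -0.   78.1] [0.475  0.0286 0.1184] 0.016
12.85 [ 1.016 -0.064  0.33 ] [0.2 4.5 2.4] [-90.   -0.   77.2] [0.475  0.0286 0.1183] 0.0162
```

Torque rises stiffly from contact at 80.3° (0.03, 0.15, 0.26, 0.33 N m), so the cap is on the stop. Now I unload to mid-cage and release.

```bash
python3 -m crank '0 0 0 0 -.04 0; 0 0 0 0 -.08 0; 0 0 0 0 -.12 0; 0 0 0 0 -.12 0' ; python3 -m crank '0 0 0 0 0 0; 0 0 0 0 0 0; 0 0 0 0 0 0;0 -.02 0 0 0 0; 0 -.06 0 0 0 0;0 -.1 0 0 0 0;0 -.124 0 0 0 0;0 -.124 0 0 0 0' -1 >/dev/null; python3 -m crank '0 0 0 0 0 0;0 0 0 0 0 0;0 0 0 0 0 0' ; python3 - <<'E'
from h import *
look();im=vision.camera("wrist")[...,::-1]
a=cv2.convertScaleAbs(cv2.resize(im[155:250,230:330],None,fx=6,fy=6,interpolation=2),alpha=1.6);cv2.imwrite("pics/c4.png",a)
b=cv2.imread("pics/w2.png");print(np.abs(im.astype(int)-b)[100:300,150:400].mean())
E
```

```text
time: 13.25
ee_pos: [0.4749, 0.028, 0.1181]
tcp_rot: [-90.0, 0.1, 84.1]
wrist_force: [0.5, 1.3, 0.5]
opening: 0.0155
time: 14.35
ee_pos: [0.4745, 0.0284, 0.241]
tcp_rot: [-89.9, 0.0, 84.1]
wrist_force: [-0.1, -0.2, -0.9]
opening: 0.0855
t14.35 low 260.73 [259.0, 261.0, 262.0, 261.0, 260.0, 259.0] hi [222, 221, 220, 220, 219, 218, 218, 217, 219] tq [-0.033  0.027 -0.024] F [-0.1 -0.2 -0.9] pos [0.4745 0.0284 0.241 ] rot [-89.9   0.   84.1] op 0.0855
4.8854066666666665
```

View pics/c4.png

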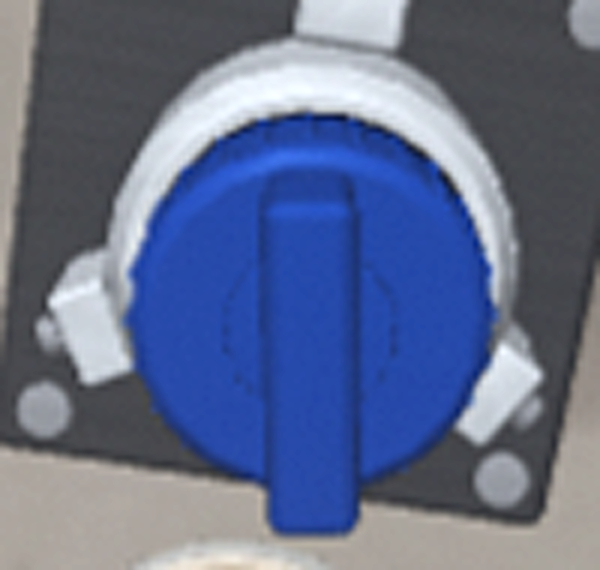

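The cap is at the same angle as after the first closing, about 85° in jaw yaw, which is on its stop. The gripper is clear, so I'll hand in.

```bash
python3 -c "
from workcell import bot
bot.job_done();print(bot.get_obs()['time'])"
```

```text
the job is handed in; nothing more can be done
the job is handed in; nothing more can be done
```

The cap is closed on its stop and released, and the job was handed in at about 14.4 s; no verdict is reported.

- **Method:** I caged the wing loosely (about 16 mm opening), so the cap could drop and sink without being pressed or lifted. It fell level into the thread after about 27–34° of backward turning; the rim in the side view dropped 8.5 mm. I then turned it forwards to the stop.
- **Stop check:** The first closing rose to about 0.42 N m, a little more than needed, and I backed off at once. I caged it again and turned in smaller steps. Torque climbed straight from contact (0.03, 0.15, 0.26, 0.33 N m), and after release the wing stood at the same angle as before. The cap was therefore already on its stop.
- **Final state:** After release the cap looked level and centred, with the gripper open and well clear at 0.24 m.

**Less certain:**
- **Height:** The rim in the side view gives about 69.6 mm, but it read about 1.6 mm too low partway through the turn. The closed state rests mainly on torque and angle.
- **Bystanders:** In the top view, only the stopper's position was checked by measurement (unmoved); the arm hid the vial and probably the dish. In the wrist view after the first closing the stopper, vial and dish looked undisturbed by eye.
- **Contact force:** I could not measure the cap-to-stand force directly. From the torque at the first closing I estimate about 20 N, perhaps 6 N more if the fingers were also pushing down.

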